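# Take the glue pot off the heat and move its hot-marker clip

### The job

Take the glue pot off the heat: slide it along the warming plate, without lifting it off the plate or tipping it, from the orange ring until it stands wholly inside the green ring. Then move the red sprung clip from the orange tab onto the top edge of the green tab, pushed well down at the middle of the tab and gripping it by itself, so that everyone sees where the hot pot stands. Leave everything else on the bench where it is.

Things in the scene. Friction and masses are not known exactly. Their poses are not given: they have to be found in the camera images.
- plate: Dark smooth enamelled steel warming plate, on which the pot slides easily, 240 (x) by 480 (y) by 30 mm high, fixed to the bench, its flat top 30 mm above the bench. Origin: centre of its underside; z up; its y runs along the row of three stations, which stand 150 mm apart, all on the line x = -40 mm of the plate.
- station_green: Rest station on the plate: a painted green ring (inner diameter 116, outer 132 mm, flush with the plate) and behind it an upright green tab. Origin: centre of the ring, on the plate's top surface; z up; the tab stands 100 mm away along its +x. The three stations (orange, green, white) look the same but for colour, and their order along the plate changes.
- station_amber: Heating station, the same with an orange ring and an orange tab; the pot and the clip start here. Origin and axes as for the green station.
- green_tab (a point): Middle of the top edge of the green tab, 85 mm above the plate's top. The tab is a stiff upright blade 5 mm thick (along its x), 30 mm wide (along its y), 85 mm tall. Axes as the green station's.
- amber_tab (a point): Middle of the top edge of the orange tab; otherwise as the green one.
- pot: Lidded round steel glue pot, the lid fixed on, 0.5 to 0.8 kg. Body diameter 96 mm, lid diameter 101 mm, top of lid 56 mm above the origin. Origin: centre of its flat underside; z up; the grip bar lies along its x.
- pot_bar (a point): Centre of the pot's black grip bar, which bridges the lid above the pot's axis, 89 mm above the pot's underside: 64 mm long (along the pot's x), 14 mm wide (y), 14 mm high, 26 mm of free space between it and the lid; two posts of 8 mm diameter under it, 26 mm either side of the middle. Pinch it from above across its width.
- clip: Red sprung clip like a big clothes peg, 55 g, standing on the orange tab: levers up, black rubber jaws down. Origin: middle of its hinge axis, which lies along its y; z up. 20 mm wide along y. Seated, the origin is about 7 mm above the tab's top edge; the jaws grip the tab's faces along x and reach 34 mm below the origin. Squeezed, the jaws gape about 20 mm.
- clip_jaw (a joint): Opening angle of the clip between its halves (rad): 0 when the jaws grip a 5 mm tab, -0.1 shut on nothing, 0.6 fully squeezed.
- jar: Bystander: amber glass jar, diameter 60, 85 mm high, beside the plate. Origin: centre of its underside.
- spray_can: Bystander: green spray can, diameter 54, 160 mm high. Origin: centre of its underside.
- tape_roll: Bystander: yellow tape roll, diameter 90, 24 mm high, lying beyond the plate. Origin: centre of its underside.
- spreader: Bystander: spatula 180 mm long, lying before the plate. Origin: about its middle.
- driver: Bystander: screwdriver 190 mm long. Origin: about its middle.
- tub: Bystander: white plastic tub, diameter 90, 70 mm high. Origin: centre of its underside.
- edge_strip: Bystander: aluminium strip 200 by 25 by 12 mm, lying beyond the plate. Origin: centre of its underside.
- clip_grip (a point): Where to squeeze the clip: between its levers, 30 mm above its origin. The levers reach 50 mm above the origin and splay along the clip's x: 30 mm over their outsides low down, 48 mm at the top. Pinch from above along x with 15 to 25 N (about 7 N is needed) until they meet their stop, parallel, about 28 mm over the outsides. Let go to close.
Not all that is in view belongs to the job. Leave any pink or yellow look-alike of the pot alone.

How it is judged:
By the outcome, as a careful person would: the job done as asked, in the order asked, and still so for the second after the job is handed in, with the robot touching nothing.
It also fails if it takes over 64 s, if anything falls off the work surface, if the arm or the gripper's body presses on something with over 40 N, if the wrist force passes 120 N, or if a joint passes its speed limit or range.

### The arm

A 6-joint arm with a two-finger parallel gripper is mounted at the origin on the work surface. World frame = base frame: x ahead of the robot, y to its left, z up, the work surface at z = 0. Lengths are in m, angles in rad, forces in N, time in s.
With the tool pointing down it reaches from about 0.375 to 0.9 m from the base axis. Payload 3.1 kg.
Tool frame: the origin (TCP) lies between the finger pads; the fingertips stand 8 mm ahead of it and the grasp point (between the pads) lies 11 mm behind it; z points along the fingers, y is the line along which they close (so a half turn about z gives the same grasp; the last joint's range is limited). The gripper opens to 85 mm and grips with 20 to 120 N. Pads are 22 mm wide; open, the fingers measure 114 mm over their backs; the gripper's body (76 mm by 85 mm) begins 54 mm behind the grasp point. The pads swing forward as they close: fully open they stand 13 mm farther back than shut.
Start: joints at [1.089, 0.527, 1.433, -0, 1.181, -0.178], TCP at [0.186, 0.597, 0.239] pointing down, gripper open.
Joint ranges: [-3.08, 3.08], [-0.75, 2.2], [0.22, 2.44], [-1.43, 4.57], [0, 2.65], [-2.85, 2.85]. Speed limits (rad/s): [2.79, 2.79, 3.14, 3.14, 3.14, 3.14].

### API

Orientations are given as a unit quaternion [x, y, z, w].
In Python, from station import readout, cams, sign_off gives the robot as it stands.
- The arm moves only by the tool send_rows, never from a script. Its argument "commands" is text: rows parted by semicolons, each of 5 numbers parted by spaces: the finger opening in mm, from 0 to 85.4, then the shift along the tool's x, y, z each as a share of 0.02 m, from -1 to 1, then the turn about the tool's z as a share of 4 degrees, from -1 to 1. In form: grip dx dy dz spin; .... A call has 1 to 20 rows; each row shifts and turns the commanded pose from where the row before left it, along the tool's axes as they then stand; what a row does not reach is not made up. A row lasts 1/12 s, in which the tool goes at most 41.7 mm and 7.16 degrees, less where a joint would pass 70% of its speed; a pose out of reach is approached as far as the arm can. A call with a number of a shift or a turn outside -1 to 1 is refused whole. A call with a gripper value outside its range is refused whole. The fingers move at their own pace and stop on an object; "grip_force" is the grip in N (left out, the last holds). Time passes only in rows, so rows that do not move let the fingers close. It gives the time, the measured TCP pose, the force, the opening and the grip force at its end, in the units of the state.
- readout.sense(): the state, without advancing time (a new reading comes with each control period).
- cams.snapshot(name): name is "scene" or "top"; returns a dict with "pixels" (480x640x3 uint8, red, green, blue), "intrinsics" (3x3 intrinsics, pixels), "dist" ([k1, k2, p1, p2, k3] as OpenCV has them; the pictures are not rectified), "eye" and "rotation" of the camera in the world. Camera axes: x right, y down, z forward; pixel columns grow to the right and rows downward; lengths in m; the calibration is good to about 2 mm. A picture is of the moment at which its call begins. There is no depth.
- sign_off(): hands the job in; it is judged then, once.
The state is a dict: "t": time; "q": joint angles; "qd": joint speeds; "tau": joint torques, N m; "tcp_pos": TCP position; "tool_rot": TCP orientation; "force": force on the tool from outside, world axes, zero at the start; "ft_torque": the same for the moment, N m; "finger_gap": opening from 0.0 (shut) to 1.0 (fully open); "gripper_force": force on a finger pad.
Only numpy, scipy, OpenCV 4.12 (cv2) and the standard library are available. Lean on these libraries where they do the work, as an engineer would, in place of code of your own. Each camera call takes 0.05 s, during which the arm holds its last target. There are 200 camera calls.

## Working session

There is one attempt and no reset: what is moved stays moved. The work goes in short steps, Python scripts to look and compute and a tool call to move; the robot and the scene stay as the last step left them, time stands still between calls to the robot, and variables do not carry over. Pictures are saved under pics/ and viewed, at most 10 in all, crops included, and the job is handed in when it is done.

Besides the shell and the picture viewer there is one more tool, called after "Call:" by a JSON object that holds its "name" and its "arguments", one argument or row to a line. send_rows: Moves the arm, as the interface text tells. Its arguments: {"type":"object","properties":{"commands":{"type":"string"},"grip_force":{"type":"number"}},"required":["commands"]}

```bash
mkdir -p pics; cat > h.py <<'E'
import numpy as np, cv2
from station import readout, cams, sign_off
def snap(n,save=None):
    s=cams.snapshot(n)
    if save: cv2.imwrite('pics/'+save,s['pixels'][:,:,::-1])
    return s
def ray(s,uv):
    p=cv2.undistortPoints(np.array([[uv]],float),np.array(s['intrinsics']),np.array(s['dist']))[0,0]
    return np.array(s['eye']),np.array(s['rotation'])@np.array([p[0],p[1],1.])
def onz(s,uv,z):
    e,d=ray(s,uv); return e+d*(z-e[2])/d[2]
def proj(s,P):
    R=np.array(s['rotation']).T
    return cv2.projectPoints(np.array(P,float).reshape(-1,1,3),cv2.Rodrigues(R)[0],-R@np.array(s['eye']),np.array(s['intrinsics']),np.array(s['dist']))[0][:,0]
def tri(s1,a,s2,b):
    e1,d1=ray(s1,a);e2,d2=ray(s2,b)
    t=np.linalg.lstsq(np.c_[d1,-d2],e2-e1,rcond=None)[0]
    p,q=e1+d1*t[0],e2+d2*t[1]; return (p+q)/2,np.linalg.norm(p-q)
E
python3 - <<'E'
from h import *
for n in('top','scene'):
    s=snap(n,n+'0.png'); print(n,s['eye'],np.round(s['rotation'],3).tolist(),np.round(s['intrinsics'],1).tolist())
r=readout.sense(); print(r['tcp_pos'],r['tool_rot'],r['t'],r['finger_gap'])
E
```

```text
top [0.33445555 0.03229045 1.39179952] [-0.698, 0.712, -0.059, 0.043] [[574.3, 0.0, 325.5], [0.0, 574.3, 241.5], [0.0, 0.0, 1.0]]
scene [1.17668577 0.45351093 0.94072352] [0.426, 0.826, -0.323, -0.179] [[477.5, 0.0, 321.5], [0.0, 477.5, 245.4], [0.0, 0.0, 1.0]]
[0.18605161 0.5960009  0.23842513] [ 1.50822368e-01  9.88560386e-01 -9.34400279e-04 -3.22614001e-04] 0.1 1.0003619171126814
```

View pics/top0.png

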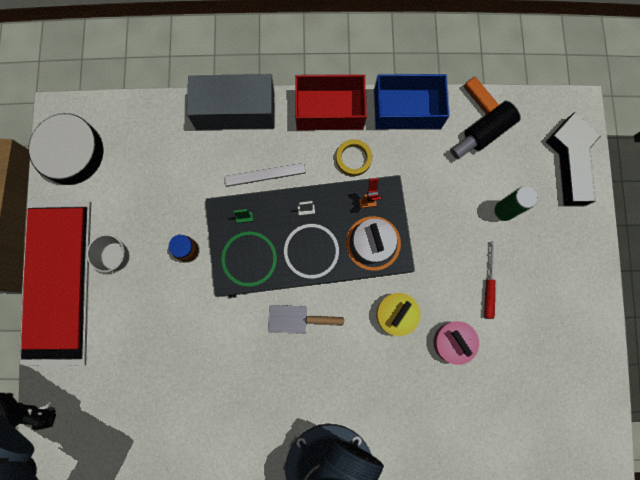

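View pics/scene0.png

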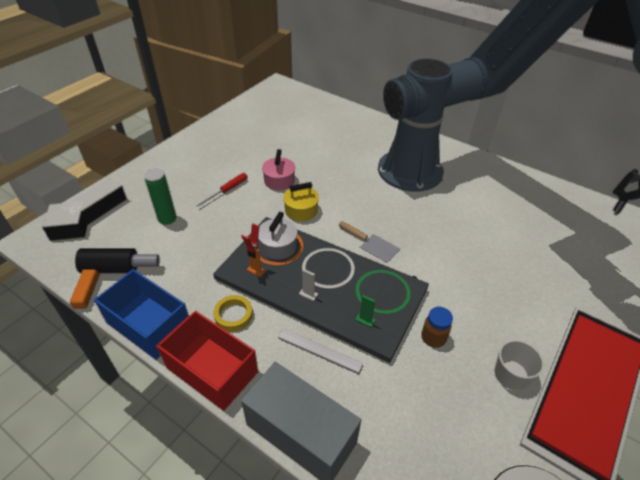

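Top view: the pot stands in the orange ring at (375,243), the green ring is at (249,259) and the white ring lies between them. The clip is on the orange tab at (372,190), the green tab is at (242,215), and the yellow (399,314) and pink (457,342) pots are look-alikes. The steel pot in the orange ring is the one that fits the description. In the scene view the clip is at (252,240), the pot at (278,238) and the green tab at (368,310).

```bash
cat > m.py <<'E'
from h import *
def comp(s,lo,hi,box,mina=15):
    im=cv2.cvtColor(s['pixels'],cv2.COLOR_RGB2HSV); m=cv2.inRange(im,np.array(lo),np.array(hi))
    x0,y0,x1,y1=box; k=np.zeros_like(m);k[y0:y1,x0:x1]=m[y0:y1,x0:x1]
    n,l,st,c=cv2.connectedComponentsWithStats(k)
    return [(st[i].tolist(),c[i].round(1).tolist(),l==i) for i in range(1,n) if st[i,4]>=mina]
def ringc(s,m,z):
    v,u=np.nonzero(m); c=np.array([onz(s,(a,b),z)[:2] for a,b in zip(u,v)])
    A=np.c_[2*c,np.ones(len(c))]; x=np.linalg.lstsq(A,(c**2).sum(1),rcond=None)[0]
    return x[:2],np.sqrt(x[2]+x[0]**2+x[1]**2)
E
python3 - <<'E'
from m import *
T=snap('top');S=snap('scene')
G=((45,90,40),(80,255,255));O=((8,140,90),(18,255,255));R=((0,150,60),(5,255,255));K=((0,0,0),(180,255,60))
for n,s,b in(('top',T,(200,170,410,300)),('scene',S,(210,215,430,350))):
    for nm,c in(('G',G),('O',O),('R',R)):
        for st,ce,m in comp(s,*c,b):
            r=ringc(s,m,.03) if max(st[2:4])>35 and st[4]>100 else ''
            print(n,nm,st,ce,r)
for st,ce,m in comp(T,*K,(355,220,400,268)):
    v,u=np.nonzero(m); q=cv2.minAreaRect(np.c_[u,v].astype(np.float32)); bp=np.array([onz(T,p,.126)[:2] for p in cv2.boxPoints(q)])
    print('bar',st,q,onz(T,q[0],.126),bp.round(4).tolist())
a=cv2.resize(T['pixels'][165:285,330:430],None,fx=5,fy=5,interpolation=2)
b=cv2.resize(S['pixels'][205:305,230:300],None,fx=6,fy=6,interpolation=2)
o=np.zeros((600,920,3),np.uint8);o[:,:500]=a;o[:,500:]=b
cv2.imwrite('pics/crop1.png',cv2.resize(o,(800,522))[:,:,::-1])
E
```

```text
top G [233, 209, 15, 4, 42] [239.9, 210.5] 
top G [236, 212, 17, 11, 96] [245.0, 218.4] Traceback (most recent call last):
  File "<stdin>", line 7, in <module>
  File "m.py", line 8, in ringc
    v,u=np.nonzero(m); c=np.array([onz(s,(a,b),z)[:2] for a,b in zip(u,v)])
                                   ~~~^^^^^^^^^^^
  File "h.py", line 11, in onz
    e,d=ray(s,uv); return e+d*(z-e[2])/d[2]
        ~~~^^^^^^
  File "h.py", line 9, in ray
    return np.array(s['eye']),np.array(s['rotation'])@np.array([p[0],p[1],1.])
                              ~~~~~~~~~~~~~~~~~~~~~~~^~~~~~~~~~~~~~~~~~~~~~~~~
ValueError: matmul: Input operand 1 has a mismatch in its core dimension 0, with gufunc signature (n?,k),(k,m?)->(n?,m?) (size 3 is different from 4)
```

The camera rotation is a quaternion, so I'll fix the helper.

```bash
sed -i "s/    s=cams.snapshot(n)/    s=dict(cams.snapshot(n)); s['rotation']=Rot.from_quat(s['rotation']).as_matrix()/; 1a from scipy.spatial.transform import Rotation as Rot" h.py
cat > a.py <<'E'
from m import *
T=snap('top');S=snap('scene')
G=((45,90,40),(80,255,255));O=((8,140,90),(18,255,255));R=((0,150,60),(5,255,255));K=((0,0,0),(180,255,60))
for n,s,b in(('top',T,(200,170,410,300)),('scene',S,(210,215,430,350))):
    for nm,c in(('G',G),('O',O),('R',R)):
        for st,ce,m in comp(s,*c,b):
            r=ringc(s,m,.03) if max(st[2:4])>35 and st[4]>100 else ''
            print(n,nm,st,ce,r)
for st,ce,m in comp(T,*K,(355,220,400,268)):
    v,u=np.nonzero(m); q=cv2.minAreaRect(np.c_[u,v].astype(np.float32)); bp=np.array([onz(T,p,.126)[:2] for p in cv2.boxPoints(q)])
    print('bar',st,q,onz(T,q[0],.126),bp.round(4).tolist())
W=((0,0,170),(180,60,255))
for st,ce,m in comp(T,*W,(280,195,345,285)):
    if max(st[2:4])>35: print('W',st,ringc(T,m,.03))
a=cv2.resize(T['pixels'][165:285,330:430],None,fx=5,fy=5,interpolation=2)
b=cv2.resize(S['pixels'][205:305,230:300],None,fx=6,fy=6,interpolation=2)
o=np.zeros((600,920,3),np.uint8);o[:,:500]=a;o[:,500:]=b
cv2.imwrite('pics/crop1.png',cv2.resize(o,(800,522))[:,:,::-1])
E
python3 a.py
```

```text
top G [233, 209, 15, 5, 42] [239.7, 210.5] 
top G [236, 212, 18, 11, 97] [245.1, 218.4] 
top G [221, 231, 56, 56, 660] [248.2, 258.8] (array([0.49539924, 0.18228078]), np.float64(0.06200666733679987))
top O [362, 201, 15, 7, 52] [370.0, 204.3] 
top O [349, 216, 52, 55, 410] [376.8, 246.0] (array([ 0.5282535 , -0.11587852]), np.float64(0.06268134334069693))
top R [368, 178, 10, 14, 92] [372.8, 185.0] 
top R [369, 195, 12, 5, 39] [374.7, 196.8] 
scene G [355, 270, 56, 58, 887] [375.9, 300.4] (array([0.51290643, 0.18501104]), np.float64(0.06523547293430192))
scene O [247, 235, 56, 41, 395] [268.6, 260.6] (array([ 0.55394947, -0.10781026]), np.float64(0.06243677536123001))
scene R [242, 224, 17, 28, 207] [251.7, 238.3] 
scene R [210, 321, 43, 29, 643] [224.0, 339.6] (array([ 0.81095139, -0.03183819]), np.float64(0.03127654033529369))
bar [389, 220, 11, 13, 69] ((394.0, 226.0), (10.0, 12.0), -0.0) [ 0.55114035 -0.15401538  0.126     ] [[0.5377, -0.1422], [0.565, -0.1432], [0.5647, -0.1659], [0.5373, -0.1648]]
bar [370, 224, 14, 28, 182] ((376.1144104003906, 237.14541625976562), (27.548213958740234, 6.713795185089111), 72.34988403320312) [ 0.52651207 -0.11283371  0.126     ] [[0.5543, -0.0972], [0.5587, -0.1117], [0.4989, -0.1284], [0.4946, -0.114]]
bar [355, 250, 40, 16, 178] ((374.15771484375, 258.17474365234375), (39.10246276855469, 14.36573600769043), 2.935673236846924) [ 0.47927988 -0.10689451  0.126     ] [[0.4663, -0.0622], [0.4984, -0.0647], [0.4923, -0.1519], [0.4602, -0.1491]]
bar [388, 254, 12, 14, 75] ((393.5, 260.5), (13.0, 11.0), 90.0) [ 0.4732663  -0.14994665  0.126     ] [[0.4881, -0.1382], [0.4876, -0.1628], [0.4585, -0.1617], [0.459, -0.1371]]
W [284, 224, 55, 54, 386] (array([0.51173203, 0.03321632]), np.float64(0.0618545347231448))
```

View pics/crop1.png

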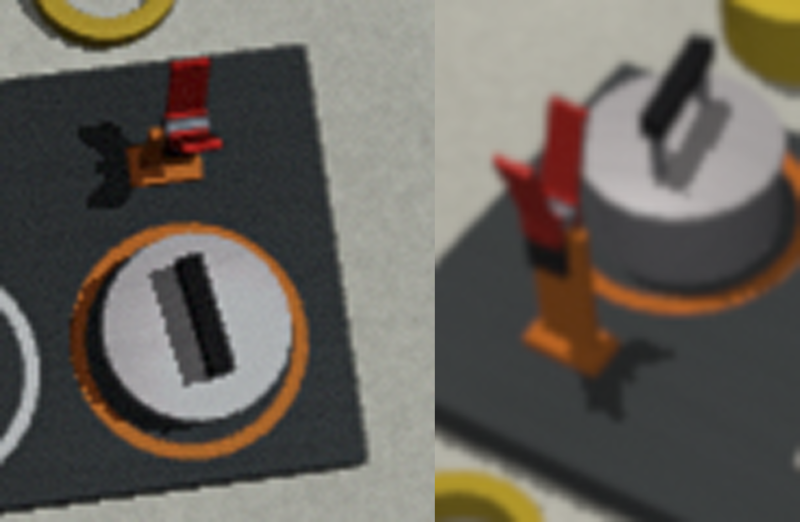

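The crop confirms the target: a steel pot with a black bar in the orange ring, and the clip on the orange tab, sitting off towards the tab's -y end. I'll move above the pot now.

Call:
{"name": "send_rows", "arguments": {
  "commands": "50 -0.9 -0.96 0 0;50 -0.9 -0.96 0 0;50 -0.9 -0.96 0 0;50 -0.9 -0.96 0 0;50 -0.9 -0.96 0 0;50 -0.9 -0.96 0 0;50 -0.9 -0.96 0 0;50 -0.9 -0.96 0 0;50 -0.9 -0.96 0 0;50 -0.9 -0.96 0 0;50 -0.9 -0.96 0 0;50 -0.9 -0.96 0 0;50 -0.9 -0.96 0 0;50 -0.9 -0.96 0 0;50 -0.9 -0.96 0 0;50 -0.9 -0.96 0 0;50 -0.9 -0.96 0 0;50 -0.9 -0.96 0 0;50 -0.9 -0.96 0 0;50 -0.9 -0.96 0 0",
  "grip_force": 40
}}

```text
t: 1.97
tcp_pos: [0.4159, 0.1214, 0.2395]
tool_rot: [0.151, 0.989, 0.0, 0.0]
force: [0.1, 0.8, -0.5]
finger_gap: 0.588
gripper_force: 0.0
```

Call:
{"name": "send_rows", "arguments": {
  "commands": "50 -0.88 -0.95 0 0;50 -0.88 -0.95 0 0;50 -0.88 -0.95 0 0;50 -0.88 -0.95 0 0;50 -0.88 -0.95 0 0;50 -0.88 -0.95 0 0;50 -0.88 -0.95 0 0;50 -0.88 -0.95 0 0;50 -0.88 -0.95 0 0;50 -0.88 -0.95 0 0;50 0 0 0 -1;50 0 0 0 -1;50 0 0 0 -1;50 0 0 0 -1;50 0 0 0 -1;50 0 0 0 -1;50 0 0 0 -1;50 0 0 0 -1;50 0 0 0 -0.25;50 0 0 0 0"
}}

```text
t: 3.63
tcp_pos: [0.5268, -0.1111, 0.2393]
tool_rot: [-0.136, 0.991, -0.0, 0.0]
force: [0.6, 0.9, -0.4]
finger_gap: 0.585
gripper_force: 0.0
```

```bash
cat > go.py <<'E'
# usage: go.py x y z yawdeg(of tool y): needed shifts in tool axes, in shares
import sys
from h import *
def need(x,y,z,yaw):
    r=readout.sense(); R=Rot.from_quat(r['tool_rot']).as_matrix()
    a=np.degrees(np.arctan2(R[1,1],R[0,1])); d=(a-yaw+90)%180-90
    print('t',round(r['t'],2),'tcp',np.round(r['tcp_pos'],4),'yaw',round(a,2),'tilt',np.round(R[:2,2],4),'gap',round(r['finger_gap'],3),'F',np.round(r['force'],1),'gf',np.round(r['gripper_force'],1),'q',np.round(r['q'],2))
    print('shares xyz',np.round(R.T@(np.array([x,y,z])-r['tcp_pos'])/.02,2),'spin',round(d/4,2))
if __name__=='__main__': need(*map(float,sys.argv[1:5]))
E
python3 go.py .527 -.1135 .110 105.6
```

```text
t 3.63 tcp [ 0.5268 -0.1111  0.2393] yaw 105.6 tilt [0. 0.] gap 0.585 F [ 0.6  0.9 -0.4] gf 0.0 q [-0.42  0.41  1.65  0.    1.08 -2.26]
shares xyz [ 0.02 -0.12  6.47] spin 0.0
```

Call:
{"name": "send_rows", "arguments": {
  "commands": "50 0 -0.12 1 0;50 0 0 1 0;50 0 0 1 0;50 0 0 1 0;50 0 0 1 0;50 0 0 0.8 0;50 0 0 0.5 0;50 0 0 0.17 0;50 0 0 0 0;10 0 0 0 0;10 0 0 0 0;10 0 0 0 0;10 0 0 0 0;10 0 0 0 0;10 0 0 0 0;10 0 0 0 0"
}}

```text
t: 4.97
tcp_pos: [0.5286, -0.1141, 0.1109]
tool_rot: [-0.136, 0.991, -0.001, 0.001]
force: [0.8, -2.7, 6.4]
finger_gap: 0.154
gripper_force: 43.5
```

```bash
python3 go.py .4954 .1823 .110 105.6; python3 - <<'E'
from h import *
s=snap('scene'); cv2.imwrite('pics/c2.png',cv2.resize(s['pixels'][170:330,200:440],None,fx=3,fy=3,interpolation=2)[:,:,::-1])
E
```

```text
t 4.97 tcp [ 0.5286 -0.1141  0.1109] yaw 105.64 tilt [ 0.003  -0.0014] gap 0.154 F [ 0.8 -2.7  6.4] gf 43.5 q [-0.42  0.6   1.76 -0.    0.78 -2.26]
shares xyz [-2.39 14.72  0.02] spin 0.01
```

View pics/c2.png

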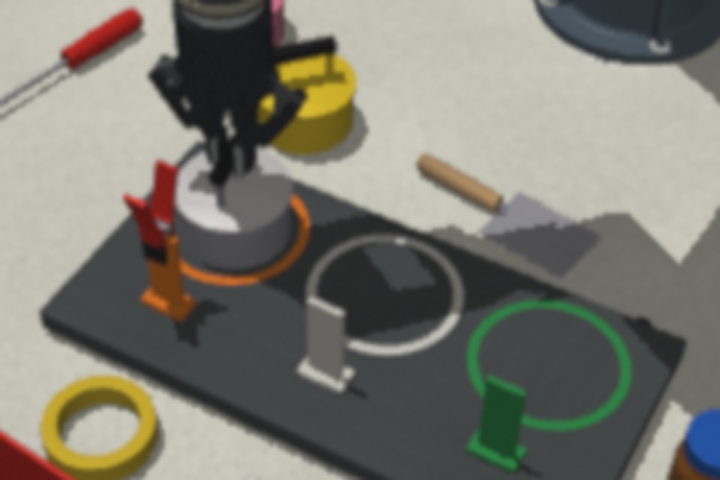

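The bar is held (13 mm gap, light downward press). I'll slide the pot now.

Call:
{"name": "send_rows", "arguments": {
  "commands": "10 -0.03 0.2 0 0;10 -0.06 0.4 0 0;10 -0.08 0.5 0 0;10 -0.08 0.5 0 0;10 -0.08 0.5 0 0;10 -0.08 0.5 0 0;10 -0.08 0.5 0 0;10 -0.08 0.5 0 0;10 -0.08 0.5 0 0;10 -0.08 0.5 0 0;10 -0.08 0.5 0 0;10 -0.08 0.5 0 0;10 -0.08 0.5 0 0;10 -0.08 0.5 0 0;10 -0.08 0.5 0 0;10 -0.08 0.5 0 0;10 -0.08 0.5 0 0;10 -0.08 0.5 0 0;10 -0.08 0.5 0 0;10 -0.08 0.5 0 0"
}}

```text
t: 6.68
tcp_pos: [0.5063, 0.0788, 0.111]
tool_rot: [-0.137, 0.991, -0.001, 0.001]
force: [0.6, -5.9, 7.4]
finger_gap: 0.153
gripper_force: 43.8
```

```bash
python3 go.py .4954 .1823 .110 105.6
```

```text
t 6.68 tcp [0.5063 0.0788 0.111 ] yaw 105.72 tilt [ 0.0029 -0.0025] gap 0.153 F [ 0.6 -5.9  7.4] gf 43.8 q [-0.06  0.58  1.83 -0.    0.73 -1.91]
shares xyz [-0.88  5.13  0.04] spin 0.03
```

Call:
{"name": "send_rows", "arguments": {
  "commands": "10 -0.08 0.5 0 0;10 -0.08 0.5 0 0;10 -0.08 0.5 0 0;10 -0.08 0.5 0 0;10 -0.08 0.5 0 0;10 -0.08 0.5 0 0;10 -0.08 0.5 0 0;10 -0.08 0.5 0 0;10 -0.08 0.4 0 0;10 -0.08 0.3 0 0;10 -0.04 0.15 0 0;10 0 0 0 0;10 0 0 0 0"
}}

```text
t: 7.77
tcp_pos: [0.4953, 0.1773, 0.1109]
tool_rot: [-0.137, 0.991, -0.0, 0.0]
force: [-0.2, -1.9, 9.0]
finger_gap: 0.154
gripper_force: 43.9
```

```bash
python3 go.py .4954 .1823 .110 105.6; python3 - <<'E'
from h import *
s=snap('scene'); t=snap('top')
o=np.zeros((480,800,3),np.uint8); o[:,:400]=cv2.resize(s['pixels'][200:380,280:430],(400,480),interpolation=2); o[:,400:]=cv2.resize(t['pixels'][190:310,200:300],(400,480),interpolation=2)
cv2.imwrite('pics/c3.png',o[:,:,::-1])
E
```

```text
t 7.77 tcp [0.4953 0.1773 0.1109] yaw 105.71 tilt [ 0.0009 -0.0009] gap 0.154 F [-0.2 -1.9  9. ] gf 43.9 q [ 0.13  0.59  1.79 -0.    0.76 -1.71]
shares xyz [-0.07  0.24  0.04] spin 0.03
```

View pics/c3.png

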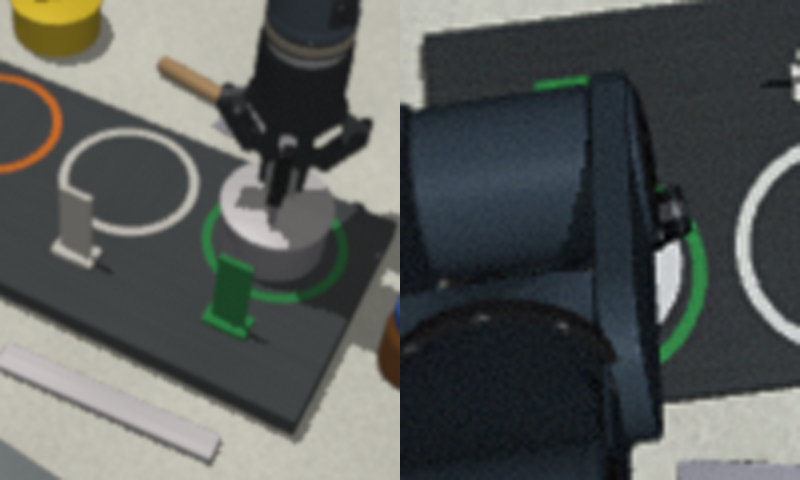

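The pot is nearly centred in the green ring and needs about 5 mm more. After that I'll release it and rise.

Call:
{"name": "send_rows", "arguments": {
  "commands": "10 -0.03 0.12 0 0;10 -0.03 0.12 0 0;10 0 0 0 0;10 0 0 0 0;40 0 0 0 0;40 0 0 0 0;40 0 0 0 0;40 0 0 0 0;40 0 0 -0.5 0;40 0 0 -1 0;40 0 0 -1 0;40 0 0 -1 0;40 0 0 -1 0;40 0 0 -1 0;40 0 0 -1 0;40 0 0 -1 0;40 0 0 -0.5 0;40 0 0 0 0"
}}

```text
t: 9.37
tcp_pos: [0.4963, 0.1829, 0.2727]
tool_rot: [-0.136, 0.991, 0.0, 0.003]
force: [-0.6, 0.3, -0.3]
finger_gap: 0.47
gripper_force: 0.0
```

Call:
{"name": "send_rows", "arguments": {
  "commands": "40 0 -1 0 1;40 0 -1 0 1;40 0 -1 0 1;40 0 -1 0 1;40 0 -1 0 1;40 0 -1 0 1;40 0 -1 0 1;40 0 -1 0 1;40 0 -1 0 1;40 0 -1 0 1;40 0 0 0 1;40 0 0 0 1;40 0 0 0 1;40 0 0 0 1;40 0 0 0 1;40 0 0 0 1;40 0 0 0 1;40 0 0 0 1;40 0 0 0 1;40 0 0 0 1"
}}

```text
t: 11.03
tcp_pos: [0.486, -0.013, 0.2686]
tool_rot: [0.534, 0.845, -0.0, -0.001]
force: [-0.9, -0.4, 0.3]
finger_gap: 0.47
gripper_force: 0.0
```

```bash
python3 go.py .60 -.02 .26 6.3; python3 - <<'E'
from m import *
s=snap('scene'); t=snap('top')
for n,q,b in(('top',t,(205,180,290,300)),('scene',s,(330,250,430,350))):
    for st,ce,m in comp(q,(45,90,40),(80,255,255),b): print(n,st,ce,ringc(q,m,.03) if st[2]>35 else '')
# lid by bright grey
    for st,ce,m in comp(q,(0,0,110),(180,50,255),b,100): print(n,'lid',st,ce)
o=np.zeros((480,800,3),np.uint8); o[:,:400]=cv2.resize(s['pixels'][200:380,280:430],(400,480),interpolation=2); o[:,400:]=cv2.resize(t['pixels'][190:310,200:300],(400,480),interpolation=2)
cv2.imwrite('pics/c4.png',o[:,:,::-1])
E
```

```text
t 11.03 tcp [ 0.486  -0.013   0.2686] yaw 25.45 tilt [-0.003   0.0008] gap 0.47 F [-0.9 -0.4  0.3] gf 0.0 q [-0.26  0.3   1.73  0.    1.11 -0.7 ]
shares xyz [-2.77  5.    0.41] spin 4.79
top [233, 209, 21, 14, 156] [243.4, 216.0] 
top [221, 231, 56, 56, 580] [249.7, 259.4] (array([0.49568319, 0.18303157]), np.float64(0.06245166650716676))
top lid [205, 180, 85, 21, 1114] [241.3, 186.8]
top lid [205, 210, 19, 90, 517] [208.5, 268.9]
top lid [225, 235, 32, 41, 529] [235.6, 253.6]
top lid [238, 291, 31, 9, 202] [254.2, 295.7]
scene [355, 276, 56, 52, 720] [373.4, 306.2] (array([0.52564556, 0.19056879]), np.float64(0.05606681929955331))
scene lid [348, 250, 48, 12, 295] [372.3, 253.5]
scene lid [366, 269, 41, 26, 536] [390.6, 283.7]
scene lid [400, 280, 30, 70, 768] [418.0, 327.5]
scene lid [330, 337, 29, 13, 207] [339.5, 344.9]
```

View pics/c4.png

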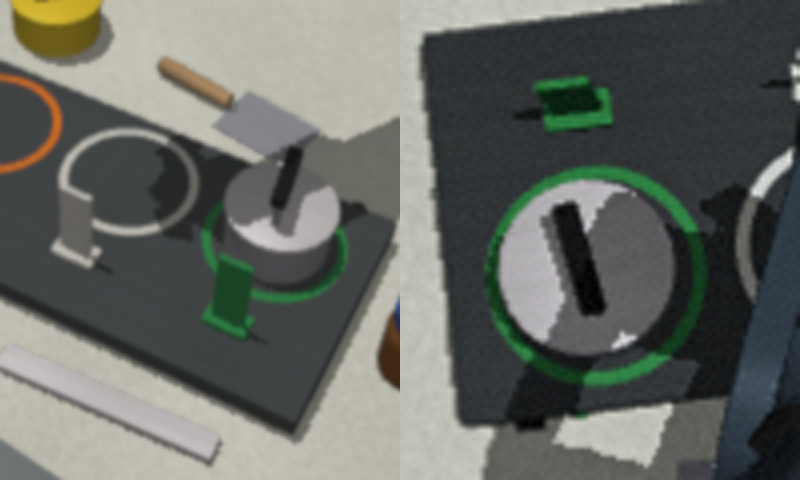

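The pot is upright inside the green ring: lid centre at about (246,257) in the top view, with green visible all round. Next I'll compute the lid offset and the clip position from the first pictures.

```bash
python3 - <<'E'
from m import *
t=snap('top');s=snap('scene')
print('lid',onz(t,(246.3,256.9),.086))
t['pixels']=cv2.imread('pics/top0.png')[:,:,::-1].copy(); s['pixels']=cv2.imread('pics/scene0.png')[:,:,::-1].copy()
X=np.array([.9939,.109,0]);Y=np.array([-.109,.9939,0]);A=np.array([.6277,-.105,.115])
def fr(p): return ((p-A)@X*1e3).round(1),((p-A)@Y*1e3).round(1)
for n,q,b in(('top',t,(355,170,390,205)),('scene',s,(235,215,265,262))):
    for st,ce,m in comp(q,(0,130,40),(6,255,255),b)+comp(q,(174,130,40),(180,255,255),b):
        v,u=np.nonzero(m); print(n,st,ce)
        for r in range(v.min(),v.max()+1,3): print('  row',r,u[v==r].min(),u[v==r].max(), end=';')
        print()
        if n=='top':
          for z in(.13,.172): print(z,'L',fr(onz(q,(st[0]-.5,st[1]+st[3]/2),z)),'R',fr(onz(q,(st[0]+st[2]-.5,st[1]+st[3]/2),z)),'top',fr(onz(q,(ce[0],st[1]),z)))
for off in(0,-5,-8):
    P=[A+Y*(off+j*10)/1e3+X*i*.024+[0,0,.057] for i in(1,-1) for j in(1,-1)]
    P.append(A+Y*off/1e3+[0,0,.007])
    print(off,'top',proj(t,P).round(1).tolist(),'scene',proj(s,P).round(1).tolist())
print('tab ends', proj(t,[A+Y*.015,A-Y*.015]).round(1).tolist(),proj(s,[A+Y*.015,A-Y*.015]).round(1).tolist())
G=np.array([.5957-.0007,.1939,.115]); print('green tab ends', proj(t,[G+Y*.015,G-Y*.015]).round(1).tolist(),proj(s,[G+Y*.015,G-Y*.015]).round(1).tolist())
for n,q,b in(('top',t,(225,200,260,228)),('scene',s,(350,285,385,330))):
    for st,ce,m in comp(q,(45,90,20),(80,255,255),b): print(n,'gtab',st,ce)
a=cv2.resize(t['pixels'][170:215,350:395],(400,400),interpolation=2);c=cv2.resize(s['pixels'][215:265,230:280],(400,400),interpolation=2)
cv2.imwrite('pics/c5.png',np.hstack([a,c])[:,:,::-1])
E
```

```text
lid [0.49202822 0.18145304 0.086     ]
top [368, 178, 11, 14, 105] [372.7, 184.7]
  row 178 375 377;  row 181 369 377;  row 184 369 377;  row 187 369 376;  row 190 368 377;
0.13 L (np.float64(18.5), np.float64(6.1)) R (np.float64(15.5), np.float64(-18.7)) top (np.float64(33.2), np.float64(-7.9))
0.172 L (np.float64(8.7), np.float64(11.5)) R (np.float64(5.7), np.float64(-12.5)) top (np.float64(22.9), np.float64(-2.1))
top [368, 195, 13, 6, 45] [374.3, 197.1]
  row 195 371 377;  row 198 371 380;
0.13 L (np.float64(-11.2), np.float64(10.3)) R (np.float64(-14.9), np.float64(-18.8)) top (np.float64(-6.3), np.float64(-5.9))
0.172 L (np.float64(-20.1), np.float64(15.6)) R (np.float64(-23.6), np.float64(-12.6)) top (np.float64(-15.3), np.float64(-0.1))
scene [242, 224, 17, 29, 233] [251.6, 238.5]
  row 224 253 254;  row 227 252 258;  row 230 252 257;  row 233 251 257;  row 236 242 257;  row 239 244 257;  row 242 245 257;  row 245 246 251;  row 248 247 253;  row 251 249 254;
0 top [[367.2, 178.2], [376.2, 177.1], [370.3, 199.4], [379.4, 198.3], [371.0, 193.4]] scene [[249.2, 238.1], [241.8, 234.9], [261.2, 225.1], [253.9, 222.1], [253.4, 245.0]]
-5 top [[369.4, 177.9], [378.4, 176.8], [372.6, 199.2], [381.6, 198.1], [373.1, 193.2]] scene [[247.3, 237.3], [240.0, 234.1], [259.4, 224.3], [252.1, 221.3], [251.6, 244.3]]
-8 top [[370.8, 177.7], [379.8, 176.7], [373.9, 199.0], [383.0, 197.9], [374.4, 193.0]] scene [[246.2, 236.8], [238.9, 233.6], [258.3, 223.9], [251.1, 220.9], [250.6, 243.8]]
tab ends [[364.2, 194.9], [377.1, 193.3]] [[259.0, 249.4], [248.4, 244.8]]
green tab ends [[232.7, 211.1], [245.9, 209.5]] [[375.8, 300.5], [363.1, 295.0]]
top gtab [233, 209, 21, 14, 223] [243.1, 215.7]
scene gtab [355, 285, 30, 43, 524] [366.2, 309.2]
```

View pics/c5.png

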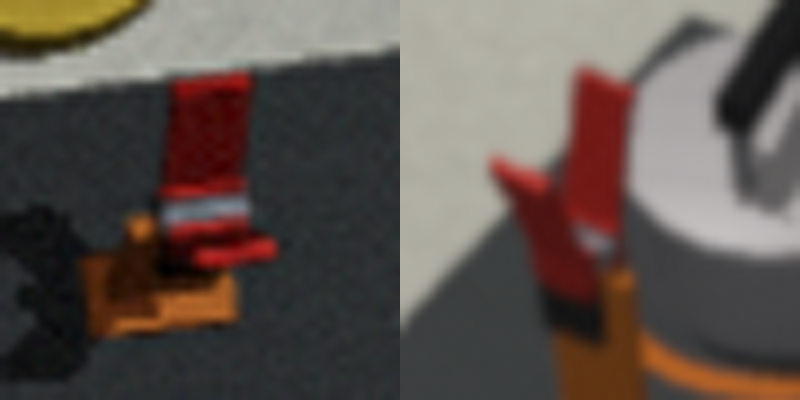

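The clip sits about 4.5 mm off-centre towards -y (its lever tips in the top view match that prediction), with its origin near (0.628, -0.110, 0.122). I'll finish the turn first.

Call:
{"name": "send_rows", "arguments": {
  "commands": "70 0 0 0 1;70 0 0 0 1;70 0 0 0 1;70 0 0 0 1;70 0 0 0 0.79;70 0 0 0 0"
}}

```text
t: 11.73
tcp_pos: [0.4867, -0.0132, 0.2695]
tool_rot: [0.666, 0.746, -0.0, -0.0]
force: [0.1, 0.3, 0.5]
finger_gap: 0.814
gripper_force: 0.0
```

```bash
python3 go.py .6282 -.1095 .265 6.3
```

```text
t 11.73 tcp [ 0.4867 -0.0132  0.2695] yaw 6.52 tilt [-0.0008  0.0002] gap 0.814 F [0.1 0.3 0.5] gf 0.0 q [-0.26  0.3   1.73 -0.    1.11 -0.37]
shares xyz [-5.59  6.48  0.22] spin 0.05
```

Call:
{"name": "send_rows", "arguments": {
  "commands": "70 -0.8 0.93 0 0.05;70 -0.8 0.93 0 0;70 -0.8 0.93 0 0;70 -0.8 0.93 0 0;70 -0.8 0.93 0 0;70 -0.8 0.93 0 0;70 -0.79 0.9 0.2 0;70 0 0 0 0;70 0 0 0 0"
}}

```text
t: 12.48
tcp_pos: [0.6282, -0.1107, 0.2647]
tool_rot: [0.667, 0.745, -0.0, -0.001]
force: [-1.1, -0.4, -0.1]
finger_gap: 0.819
gripper_force: 0.0
```

```bash
python3 go.py .6282 -.1095 .142 6.3
```

```text
t 12.48 tcp [ 0.6282 -0.1107  0.2647] yaw 6.34 tilt [-0.0018  0.0007] gap 0.819 F [-1.1 -0.4 -0.1] gf 0.0 q [-0.35  0.52  1.37  0.    1.25 -0.46]
shares xyz [0.05 0.02 6.14] spin 0.01
```

Call:
{"name": "send_rows", "arguments": {
  "commands": "70 0.05 0 0.8 0;70 0 0 0.8 0;70 0 0 0.8 0;70 0 0 0.8 0;70 0 0 0.8 0;70 0 0 0.8 0;70 0 0 0.7 0;70 0 0 0.4 0;70 0 0 0.24 0;70 0 0 0 0;70 0 0 0 0",
  "grip_force": 22
}}

```text
t: 13.4
tcp_pos: [0.628, -0.109, 0.1436]
tool_rot: [0.667, 0.745, 0.0, 0.0]
force: [-0.3, 1.1, -0.2]
finger_gap: 0.821
gripper_force: 0.0
```

Call:
{"name": "send_rows", "arguments": {
  "commands": "40 0 0 0 0;30 0 0 0 0;24 0 0 0 0;24 0 0 0 0;20 0 0 0 0;20 0 0 0 0;20 0 0 0 0;20 0 0 0 0;20 0 0 0 0"
}}

```text
t: 14.15
tcp_pos: [0.6294, -0.1096, 0.1452]
tool_rot: [0.667, 0.745, 0.001, 0.002]
force: [0.6, -0.6, 6.5]
finger_gap: 0.234
gripper_force: 4.0
```

```bash
python3 go.py .6282 -.1095 .142 6.3; python3 - <<'E'
from h import *
s=snap('scene'); cv2.imwrite('pics/c6.png',cv2.resize(s['pixels'][200:290,210:330],(800,600),interpolation=2)[:,:,::-1])
E
```

```text
t 14.15 tcp [ 0.6294 -0.1096  0.1452] yaw 6.29 tilt [ 0.004  -0.0014] gap 0.234 F [ 0.6 -0.6  6.5] gf 4.0 q [-0.35  0.66  1.48  0.    1.   -0.46]
shares xyz [ 0.01 -0.06  0.16] spin -0.0
```

View pics/c6.png

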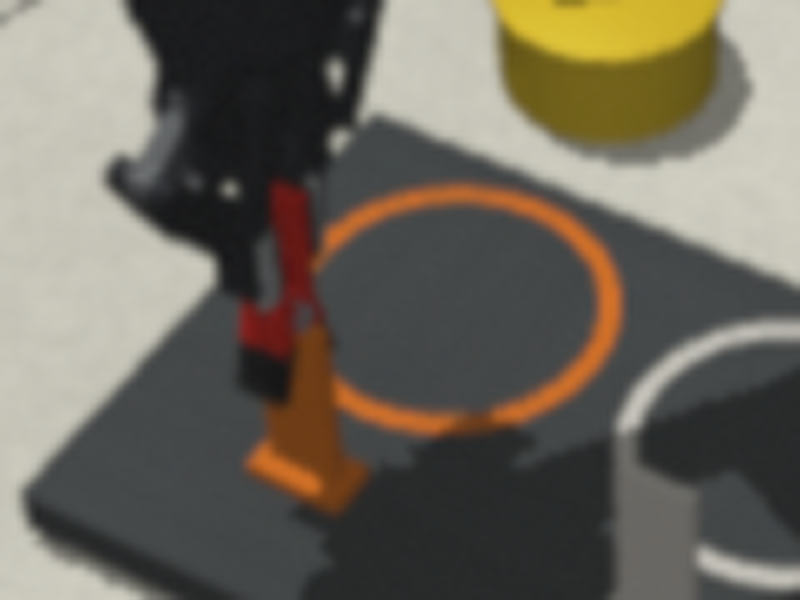

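The fingers reached the 20 mm I commanded, with only 4 N on the pads. I'll command them further shut and see where they stop.

Call:
{"name": "send_rows", "arguments": {
  "commands": "5 0 0 0 0;5 0 0 0 0;5 0 0 0 0;5 0 0 0 0;5 0 0 0 0",
  "grip_force": 22
}}

```text
t: 14.62
tcp_pos: [0.6303, -0.1097, 0.1455]
tool_rot: [0.667, 0.745, 0.001, 0.003]
force: [0.7, 0.2, 5.8]
finger_gap: 0.204
gripper_force: 24.7
```

```bash
python3 go.py .6282 -.1095 .142 6.3; python3 - <<'E'
from h import *
s=snap('scene'); t=snap('top');a=cv2.resize(s['pixels'][215:265,230:280],(400,500),interpolation=2);c=cv2.resize(t['pixels'][160:220,340:400],(400,500),interpolation=2)
cv2.imwrite('pics/c7.png',np.hstack([a,c])[:,:,::-1])
E
```

```text
t 14.62 tcp [ 0.6303 -0.1097  0.1455] yaw 6.28 tilt [ 0.0063 -0.0017] gap 0.204 F [0.7 0.2 5.8] gf 24.7 q [-0.35  0.66  1.48  0.    1.   -0.46]
shares xyz [ 0.02 -0.1   0.17] spin -0.0
```

View pics/c7.png

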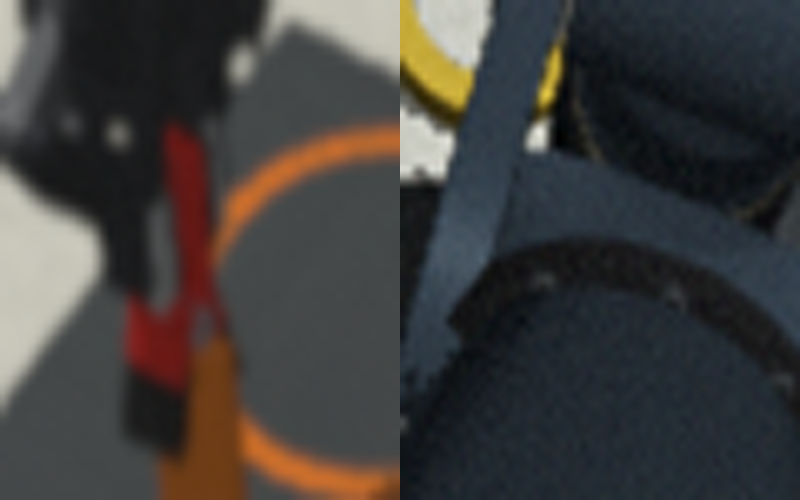

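The fingers stopped at 17 mm with 25 N, so the clip is fully squeezed and its jaws are clear of the tab. I'll lift it.

Call:
{"name": "send_rows", "arguments": {
  "commands": "5 0 0 -0.2 0;5 0 0 -0.3 0;5 0 0 -0.5 0;5 0 0 -0.6 0;5 0 0 -0.6 0;5 0 0 -0.6 0;5 0 0 -0.6 0;5 0 0 -0.6 0;5 0 0 -0.6 0;5 0 0 -0.6 0;5 0 0 -0.6 0;5 0 0 -0.4 0;5 0 0 0 0"
}}

```text
t: 15.8
tcp_pos: [0.6291, -0.1096, 0.2701]
tool_rot: [0.667, 0.745, 0.001, 0.002]
force: [0.5, 0.5, 0.1]
finger_gap: 0.201
gripper_force: 23.9
```

```bash
python3 go.py .5949 .1932 .265 6.3; python3 - <<'E'
from h import *
s=snap('scene'); cv2.imwrite('pics/c8.png',cv2.resize(s['pixels'][190:280,210:310],(800,600),interpolation=2)[:,:,::-1])
E
```

```text
t 15.8 tcp [ 0.6291 -0.1096  0.2701] yaw 6.29 tilt [ 0.0048 -0.0018] gap 0.201 F [0.5 0.5 0.1] gf 23.9 q [-0.35  0.51  1.37 -0.    1.26 -0.46]
shares xyz [15.23 -0.04  0.22] spin -0.0
```

View pics/c8.png

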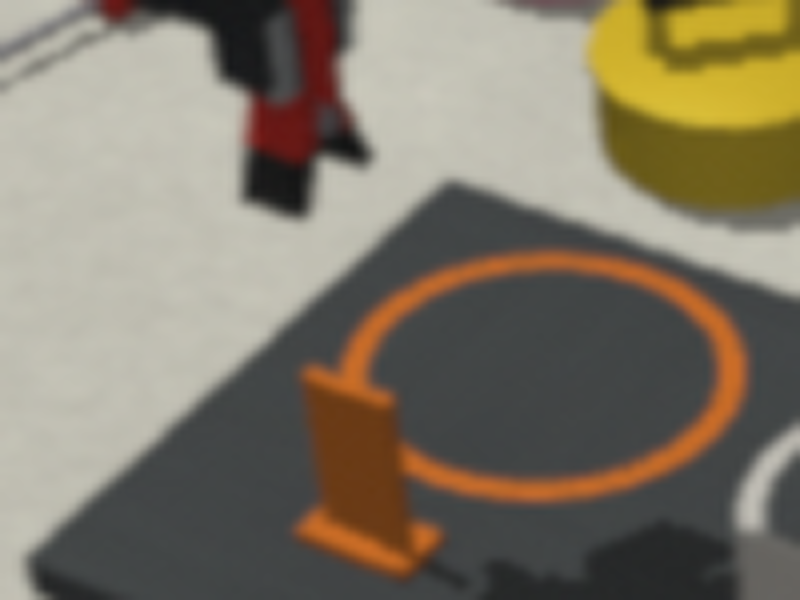

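In the crop the clip is held with jaws gaping, clear of the orange tab. I'll carry it to above the green tab.

Call:
{"name": "send_rows", "arguments": {
  "commands": "5 0.4 0 0 0;5 0.8 0 0 0;5 0.9 0 0 0;5 0.9 0 0 0;5 0.9 0 0 0;5 0.9 0 0 0;5 0.9 0 0 0;5 0.9 0 0 0;5 0.9 0 0 0;5 0.9 0 0 0;5 0.9 0 0 0;5 0.9 0 0 0;5 0.9 0 0 0;5 0.9 0 0 0;5 0.9 0 0 0;5 0.9 0 0 0;5 0.9 0 0 0;5 0.5 0 0 0;5 0 0 0 0;5 0 0 0 0"
}}

```text
t: 17.52
tcp_pos: [0.5938, 0.1937, 0.2666]
tool_rot: [0.667, 0.745, -0.001, -0.0]
force: [-0.0, 0.2, 0.2]
finger_gap: 0.203
gripper_force: 23.9
```

```bash
python3 go.py .5955 .1934 .146 6.3; python3 - <<'E'
from m import *
s=snap('scene');t=snap('top')
b=(300,180,440,330)
for st,ce,m in comp(s,(0,130,40),(6,255,255),b)+comp(s,(174,130,40),(180,255,255),b): print('red',st,ce)
for st,ce,m in comp(s,(0,0,0),(180,255,45),b,20): print('dark',st,ce)
X=np.array([.9939,.109,0]);Y=np.array([-.109,.9939,0]); r=readout.sense()
C=np.array(r['tcp_pos'])-[0,0,.0235]
print('pred jaw ends near/far, hinge',proj(s,[C+X*.013+Y*.01*j-[0,0,.034] for j in(1,-1)]+[C-X*.013+Y*.01*j-[0,0,.034] for j in(1,-1)]+[C]).round(1).tolist())
G=comp(s,(45,90,20),(80,255,255),(350,285,390,335)); print([g[:2] for g in G])
g=s['pixels'][215:262:3,340:385:3]; cv2.imwrite('pics/place.png',s['pixels'][:,:,::-1])
E
```

```text
t 17.52 tcp [0.5938 0.1937 0.2666] yaw 6.4 tilt [-0.0012 -0.0006] gap 0.203 F [-0.   0.2  0.2] gf 23.9 q [ 0.14  0.5   1.4  -0.    1.24  0.03]
shares xyz [-0.02  0.09  6.03] spin 0.02
red [382, 240, 3, 12, 23] [382.9, 245.0]
red [369, 253, 13, 16, 95] [374.5, 262.1]
dark [362, 180, 48, 78, 1484] [382.0, 214.4]
dark [375, 180, 23, 5, 29] [385.1, 182.8]
dark [300, 183, 11, 6, 39] [304.9, 185.6]
dark [383, 256, 9, 22, 95] [387.1, 266.7]
dark [368, 266, 9, 9, 52] [372.2, 270.2]
dark [383, 290, 23, 19, 71] [397.2, 302.2]
dark [300, 317, 28, 13, 71] [312.5, 323.3]
dark [385, 318, 26, 12, 135] [400.2, 324.9]
pred jaw ends near/far, hinge [[375.2, 275.1], [366.1, 271.3], [380.5, 266.6], [371.5, 262.9], [375.1, 257.7]]
[([355, 285, 35, 43, 546], [367.0, 309.3])]
```

Call:
{"name": "send_rows", "arguments": {
  "commands": "5 -0.04 0.08 0.3 0;5 0 0 0.6 0;5 0 0 0.6 0;5 0 0 0.6 0;5 0 0 0.6 0;5 0 0 0.5 0;5 0 0 0.5 0;5 0 0 0.4 0;5 0 0 0.4 0;5 0 0 0.4 0;5 0 0 0.3 0;5 0 0 0.3 0;5 0 0 0.2 0;5 0 0 0.1 0;5 0 0 0 0;5 0 0 0 0"
}}

```text
t: 18.95
tcp_pos: [0.5965, 0.1925, 0.1513]
tool_rot: [0.667, 0.745, 0.0, 0.0]
force: [-0.1, -0.1, -0.1]
finger_gap: 0.199
gripper_force: 23.9
```

```bash
python3 go.py .5955 .1934 .146 6.3
```

```text
t 18.95 tcp [0.5965 0.1925 0.1513] yaw 6.3 tilt [0.0004 0.0001] gap 0.199 F [-0.1 -0.1 -0.1] gf 23.9 q [0.13 0.63 1.51 0.   1.   0.02]
shares xyz [ 0.05 -0.04  0.26] spin -0.0
```

Call:
{"name": "send_rows", "arguments": {
  "commands": "5 0 -0.04 0.08 0;5 0 0 0.08 0;5 0 0 0.08 0;5 0 0 0.05 0;5 0 0 0 0;5 0 0 0 0"
}}

```text
t: 19.45
tcp_pos: [0.5955, 0.1923, 0.1456]
tool_rot: [0.667, 0.745, 0.0, 0.0]
force: [-0.4, 0.4, 1.1]
finger_gap: 0.2
gripper_force: 24.2
```

```bash
python3 go.py .5955 .1934 .144 6.3
```

```text
t 19.45 tcp [0.5955 0.1923 0.1456] yaw 6.29 tilt [0.0001 0.    ] gap 0.2 F [-0.4  0.4  1.1] gf 24.2 q [0.13 0.64 1.51 0.   0.99 0.02]
shares xyz [0.05 0.01 0.08] spin -0.0
```

Call:
{"name": "send_rows", "arguments": {
  "commands": "5 0.04 0 0.06 0;5 0 0 0.06 0;5 0 0 0 0;5 0 0 0 0"
}}

```text
t: 19.78
tcp_pos: [0.5956, 0.1925, 0.1454]
tool_rot: [0.667, 0.745, -0.0, 0.001]
force: [-3.8, -2.6, 12.2]
finger_gap: 0.2
gripper_force: 25.8
```

It is seated: 12 N pushing up on the tool. I'll open and rise.

Call:
{"name": "send_rows", "arguments": {
  "commands": "25 0 0 0 0;35 0 0 0 0;45 0 0 0 0;60 0 0 0 0;75 0 0 0 0;75 0 0 0 0;75 0 0 0 0;75 0 0 0 0;75 0 0 0 0"
}}

```text
t: 20.53
tcp_pos: [0.5954, 0.1931, 0.1429]
tool_rot: [0.667, 0.745, -0.0, -0.0]
force: [0.1, -0.1, 0.8]
finger_gap: 0.872
gripper_force: 0.0
```

Call:
{"name": "send_rows", "arguments": {
  "commands": "75 0 0 -0.3 0;75 0 0 -0.6 0;75 0 0 -0.8 0;75 0 0 -0.8 0;75 0 0 -0.8 0;75 0 0 -0.8 0;75 0 0 -0.8 0;75 0 0 -0.8 0;75 0 0 -0.8 0;75 -1 0 0 0;75 -1 0 0 0;75 -1 0 0 0;75 -1 0 0 0;75 -1 0 0 0;75 -1 0 0 0;75 -1 0 0 0;75 -1 0 0 0;75 -1 0 0 0;75 -1 0 0 0;75 0 0 0 0"
}}

```text
t: 22.2
tcp_pos: [0.6183, -0.0094, 0.2744]
tool_rot: [0.669, 0.744, -0.0, 0.002]
force: [-0.0, 0.5, 0.2]
finger_gap: 0.879
gripper_force: 0.0
```

```bash
python3 go.py .5955 .1934 .144 6.3; python3 - <<'E'
from m import *
s=snap('scene','end_s.png');t=snap('top','end_t.png')
X=np.array([.9939,.109,0]);Y=np.array([-.109,.9939,0]);G=np.array([.5949,.1934,.115])
for n,q,b in(('top',t,(220,180,290,230)),('scene',s,(340,240,400,335))):
    for st,ce,m in comp(q,(0,130,40),(6,255,255),b)+comp(q,(174,130,40),(180,255,255),b):
        print(n,st,ce)
        v,u=np.nonzero(m)
        for r in range(v.min(),v.max()+1,3): print('  row',r,u[v==r].min(),u[v==r].max(), end=';')
        print()
for off in(0,-5,5):
  for h in(.007,.017):
    P=[G+Y*(off+j*10)/1e3+X*i*.024+[0,0,h+.05] for i in(1,-1) for j in(1,-1)]
    P.append(G+Y*off/1e3+[0,0,h])
    print(off,h,'top',proj(t,P).round(1).tolist(),'scene',proj(s,P).round(1).tolist())
m=cv2.inRange(cv2.cvtColor(t['pixels'],cv2.COLOR_RGB2HSV),np.array([45,90,40]),np.array([80,255,255]))
for st,ce,k in comp(t,(45,90,40),(80,255,255),(205,228,290,300),100): print('ring',ringc(t,k,.03))
for st,ce,k in comp(t,(0,0,100),(180,45,255),(222,233,278,288),100): print('lid',st,ce,[onz(t,(st[0]+st[2]/2-.5,st[1]+st[3]/2-.5),.086)])
E
```

```text
t 22.2 tcp [ 0.6183 -0.0094  0.2744] yaw 6.1 tilt [ 0.0026 -0.0024] gap 0.879 F [-0.   0.5  0.2] gf 0.0 q [-0.19  0.48  1.41 -0.    1.25 -0.3 ]
shares xyz [10.22 -0.07  6.49] spin -0.05
top [231, 195, 12, 14, 112] [236.7, 201.3]
  row 195 234 239;  row 198 232 240;  row 201 232 241;  row 204 234 242;  row 207 234 241;
top [232, 211, 12, 7, 55] [237.7, 213.8]
  row 211 237 243;  row 214 234 243;  row 217 233 233;
scene [362, 273, 18, 32, 285] [370.6, 288.7]
  row 273 372 373;  row 276 372 379;  row 279 371 378;  row 282 370 377;  row 285 369 376;  row 288 362 376;  row 291 363 375;  row 294 364 375;  row 297 364 371;  row 300 364 372;  row 303 368 371;
0 0.007 top [[230.5, 195.0], [239.7, 193.8], [232.8, 216.5], [242.0, 215.4], [239.2, 209.7]] scene [[371.4, 290.8], [362.5, 287.0], [380.9, 275.1], [372.2, 271.4], [369.5, 295.7]]
0 0.017 top [[229.9, 193.9], [239.1, 192.8], [232.2, 215.6], [241.5, 214.5], [238.6, 208.8]] scene [[371.9, 287.8], [362.9, 283.9], [381.5, 272.0], [372.7, 268.4], [370.0, 292.8]]
-5 0.007 top [[232.8, 194.7], [241.9, 193.5], [235.1, 216.2], [244.3, 215.1], [241.4, 209.4]] scene [[369.2, 289.9], [360.3, 286.0], [378.7, 274.2], [370.1, 270.5], [367.4, 294.7]]
-5 0.017 top [[232.2, 193.6], [241.4, 192.5], [234.5, 215.3], [243.8, 214.2], [240.8, 208.6]] scene [[369.6, 286.8], [360.7, 283.0], [379.3, 271.1], [370.5, 267.5], [367.9, 291.9]]
5 0.007 top [[228.2, 195.2], [237.4, 194.1], [230.5, 216.8], [239.7, 215.6], [237.0, 210.0]] scene [[373.6, 291.8], [364.7, 287.9], [383.1, 276.0], [374.4, 272.3], [371.7, 296.6]]
5 0.017 top [[227.6, 194.2], [236.8, 193.1], [229.9, 215.9], [239.1, 214.8], [236.4, 209.1]] scene [[374.1, 288.7], [365.1, 284.9], [383.7, 272.9], [374.9, 269.3], [372.1, 293.7]]
ring (array([0.49584025, 0.18318141]), np.float64(0.062245966519349376))
lid [225, 235, 43, 43, 1076] [248.0, 257.4] [array([0.49411297, 0.18213689, 0.086     ])]
```

```bash
python3 -c "
from station import sign_off
print(sign_off())"
```

```text
the job is handed in; nothing more can be done
None
```

I slid the pot into the green ring (about 2 mm off centre), set the clip fully down near the middle of the green tab gripping by itself, and handed the job in at about 22 s with the arm clear.

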